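# Fit the stacked filter adapters to their suction flasks

## Task

Get the suction flasks ready for their funnels: take the stack of rubber filter adapters apart and seat every adapter in the flask whose neck it fits, tail down in the neck with its collar resting level on the glass rim. Leave the four flasks, the sample bottle and the dropper bottle standing where they are.

Things in the scene. Friction and masses are not known exactly. Their poses are not given: they have to be found in the camera images.
- adapter_a: smallest of four dark grey rubber adapters, bored through: collar 28 mm across, 18 mm high; below it a tail 15 mm long, tapering from 16 to 10 mm across. Origin on the axis at the collar's underside, z up (collar 0 to +18 mm, tail to -15 mm). Stacked: tail loose in the bore of adapter_b, collar resting on its collar, 18 mm higher.
- adapter_b: second smallest of four dark grey rubber adapters, bored through: collar 38 mm across, 18 mm high; below it a tail 15 mm long, tapering from 26 to 20 mm across. Origin on the axis at the collar's underside, z up (collar 0 to +18 mm, tail to -15 mm). Stacked: tail loose in the bore of adapter_c, collar resting on its collar, 18 mm higher.
- adapter_c: second largest of four dark grey rubber adapters, bored through: collar 48 mm across, 18 mm high; below it a tail 15 mm long, tapering from 36 to 30 mm across. Origin on the axis at the collar's underside, z up (collar 0 to +18 mm, tail to -15 mm). Stacked: tail loose in the bore of adapter_d, collar resting on its collar, 18 mm higher.
- adapter_d: largest of four dark grey rubber adapters, bored through: collar 58 mm across, 18 mm high; below it a tail 15 mm long, tapering from 46 to 40 mm across. Origin on the axis at the collar's underside, z up (collar 0 to +18 mm, tail to -15 mm). Stands on its tail and carries the other three.
- flask_a: smallest of four loose clear glass suction flasks: conical, base 54 mm across, open neck of 20 mm bore, 27 mm outside at the rim, clear inside to 45 mm below it; side arm along +x, 25 mm long, 34 mm below the rim. Takes adapter_a. Origin at the centre of the underside, z up; flat rim at z = 98 mm.
- flask_b: second smallest of four loose clear glass suction flasks: conical, base 70 mm across, open neck of 30 mm bore, 37 mm outside at the rim, clear inside to 45 mm below it; side arm along +x, 25 mm long, 34 mm below the rim. Takes adapter_b. Origin at the centre of the underside, z up; flat rim at z = 118 mm.
- flask_c: second largest of four loose clear glass suction flasks: conical, base 82 mm across, open neck of 40 mm bore, 47 mm outside at the rim, clear inside to 45 mm below it; side arm along +x, 25 mm long, 34 mm below the rim. Takes adapter_c. Origin at the centre of the underside, z up; flat rim at z = 138 mm.
- flask_d: largest of four loose clear glass suction flasks: conical, base 94 mm across, open neck of 50 mm bore, 57 mm outside at the rim, clear inside to 45 mm below it; side arm along +x, 25 mm long, 34 mm below the rim. Takes adapter_d. Origin at the centre of the underside, z up; flat rim at z = 156 mm.
- sample_bottle: bystander: white sample bottle, 49 mm across and 98 mm high, loose, right front of the work. Origin at the centre of its underside.
- dropper: bystander: brown dropper bottle with a black top, 33 mm across and 94 mm high, loose, at the back of the work. Origin at the centre of its underside. Behind it a rack shelf juts out 0.25 m above the bench; to its right a fixed retort stand holds a tubed cap 0.29 m above a beaker.
There are look-alikes about, which are no part of the job. Leave any red look-alike of the flask_b alone. What is shaped like the adapter_d but orange is not meant.

How it is judged:
At the end, for the whole second after the job is handed in: each adapter sits in the flask of its own letter, collar within 4 mm of the rim's height, axes within 8 mm, level within 0.09 rad; flasks upright (0.06 rad) and at most 35 mm from where they stood; all released and at rest (z of adapter_a in the frame of flask_a between 0.094 and 0.102 m and horizontal distance between adapter_a and flask_a below 0.008 m and angle between each of adapter_a, adapter_b, adapter_c, adapter_d's own z axis and vertical below 0.09 rad and angle between each of flask_a, flask_b, flask_c, flask_d's own z axis and vertical below 0.06 rad and distance of each of flask_a, flask_b, flask_c, flask_d from where it was at the start of the episode below 0.035 m and linear speed of each of adapter_a, flask_a, adapter_b, flask_b, adapter_c, flask_c, adapter_d, flask_d below 0.02 m/s and contact force between each of adapter_a, adapter_b, adapter_c, adapter_d and the fingers below 0.05 N and z of adapter_b in the frame of flask_b between 0.114 and 0.122 m and horizontal distance between adapter_b and flask_b below 0.008 m and z of adapter_c in the frame of flask_c between 0.134 and 0.142 m and horizontal distance between adapter_c and flask_c below 0.008 m and z of adapter_d in the frame of flask_d between 0.152 and 0.16 m and horizontal distance between adapter_d and flask_d below 0.008 m); the robot touches nothing.
It fails at once if a flask is tipped or pushed about (tilted over 0.3 rad or moved over 35 mm) ((angle between flask_a's own z axis and vertical above 0.3 rad or distance of flask_a from where it was at the start of the episode above 0.035 m) or (angle between flask_b's own z axis and vertical above 0.3 rad or distance of flask_b from where it was at the start of the episode above 0.035 m) or (angle between flask_c's own z axis and vertical above 0.3 rad or distance of flask_c from where it was at the start of the episode above 0.035 m) or (angle between flask_d's own z axis and vertical above 0.3 rad or distance of flask_d from where it was at the start of the episode above 0.035 m)).
It fails at once if the sample bottle or the dropper bottle is knocked over or pushed about (tilted over 0.3 rad or moved over 30 mm) ((angle between sample_bottle's own z axis and vertical above 0.3 rad or distance of sample_bottle from where it was at the start of the episode above 0.03 m) or (angle between dropper's own z axis and vertical above 0.3 rad or distance of dropper from where it was at the start of the episode above 0.03 m)).
It also fails if it takes over 115 s, if anything falls off the work surface, if the arm or the gripper's body presses on something with over 40 N, if the wrist force passes 120 N, or if a joint passes its speed limit or range.

## Robot

A 7-joint arm with a two-finger parallel gripper is mounted at the origin on a cart in front of the work surface, level with it; the furniture and walls round the work are solid. World frame = base frame: x ahead of the robot, y to its left, z up, the work surface at z = 0. Lengths are in m, angles in rad, forces in N, time in s.
With the tool pointing down it reaches from about 0.4 to 0.875 m from the base axis. Payload 19.3 kg.
Tool frame: the origin (TCP) lies midway between the tips of the shut fingers; the grasp point (between the pads) lies 19 mm behind it (ctrl.hold_point_z is the distance from the TCP to the grasp point, in m); z points along the fingers, y is the line along which they close (so a half turn about z gives the same grasp; the last joint's range is limited). The gripper opens to 85 mm and grips with 20 to 120 N. Pads are 22 mm wide; open, the fingers measure 114 mm over their backs; the gripper's body (76 mm by 85 mm) begins 54 mm behind the grasp point. The pads swing forward as they close: fully open they stand 13 mm farther back than shut.
Start: joints at [1.128, 0.521, -0.036, 1.599, 0.021, 1.021, -0.113], TCP at [0.228, -0.582, 0.231] pointing down, gripper open.
Joint ranges: [-2.91, 2.91], [-0.3, 2.13], [-1.5, 1.42], [0.17, 2.43], [-1.26, 4.41], [0.16, 1.93], [-2.52, 2.52]. Speed limits (rad/s): [1.89, 1.89, 2.39, 2.39, 3.01, 3.01, 3.01].

## Interface

Orientations are given as a unit quaternion [x, y, z, w].
In Python, from plant import ctrl, sensors, grab_frame gives the robot as it stands. Calls block until the motion is done:
- ctrl.movep(position, orientation): joint-space move of the TCP to a pose.
- ctrl.movel(position, rot=None, feed=0.15, max_force=None): straight line of the TCP; rot=None keeps the orientation; feed is the mean speed in m/s. With max_force (N) it stops when the force on the tool has changed by that much, and returns True; else False.
- ctrl.move_j(angles): joint-space move.
- ctrl.grip(opening, newtons=None): finger opening in m; newtons is the grip in N (None keeps the last); returns when the fingers have stopped.
- ctrl.wait(seconds).
- ctrl.inverse_kinematics(position, orientation): joint angles nearest the present ones, or None.
- sensors.observe(): the state.
- grab_frame(name): name is "side" or "top" or "wrist"; returns a dict with "image" (400x640x3 uint8, blue, green, red), "fovy" (degrees; the focal length in pixels is half the picture's height over the tangent of half this angle, whatever the lens; pixels are square), "cx", "cy" (the principal point, pixels), "R" (3x3) and "t" (3): a world point X has camera coordinates R X + t. Camera axes: x right, y down, z forward; pixel columns grow to the right and rows downward; lengths in m; the calibration is good to about 2 mm. The wrist camera is an equidistant fisheye: a pixel r from the principal point sees the ray r / f radians off the axis. A picture is of the moment at which its call begins. There is no depth.
A pose or a line that the arm cannot do raises ctrl.Unreachable and nothing moves.
- ctrl.finish_job(): hands the job in; it is judged then, once.
The state is a dict: "t": time; "joint_positions": joint angles; "joint_vel": joint speeds; "tau": joint torques, N m; "tcp_pos": TCP position; "orientation": TCP orientation; "wrist_force": force on the tool from outside, world axes, zero at the start; "ft_torque": the same for the moment, N m; "gripper_width": finger opening in m; "finger_force": force on a finger pad.
Only numpy, scipy, OpenCV 4.12 (cv2) and the standard library are available. Lean on these libraries where they do the work, as an engineer would, in place of code of your own. Each camera call takes 0.05 s, during which the arm holds its last target. There are 200 camera calls.

## Working session

There is one attempt and no reset: what is moved stays moved. The work goes in short steps, each a Python script; the robot and the scene stay as the last script left them, time stands still between calls to the robot, and variables do not carry over. Pictures are saved under pics/ and viewed, at most 14 in all, crops included, and the job is handed in when it is done.

```bash
ls; mkdir -p pics; python3 - <<'E'
from plant import ctrl,sensors,grab_frame
import cv2,pickle
d={}
for n in("top","side"):
    f=grab_frame(n);d[n]=f;cv2.imwrite(f"pics/{n}0.png",f["image"]);print(n,f["fovy"],f["cx"],f["cy"],f["R"],f["t"])
pickle.dump(d,open("f0.pkl","wb"));s=sensors.observe();print(s["t"],s["orientation"],ctrl.hold_point_z)
E
```

```text
pics
top 42.12965002685872 321.3900105658007 194.41163513003644 [[ 0.02445245 -0.99951725  0.01916607]
 [-0.98508988 -0.02735645 -0.16985156]
 [ 0.17029388 -0.01472701 -0.98528326]] [-0.22654388  0.56077867  1.18141309]
side 45.38676766358511 317.35244513454234 205.4228214635072 [[ 0.93627317 -0.3510036  -0.01374842]
 [-0.17371177 -0.42863384 -0.88662126]
 [ 0.30531422  0.83250796 -0.46229182]] [-0.5781437   0.0530234   1.31740818]
0.1 [ 9.82681361e-01  1.85302662e-01 -1.35653562e-04 -4.97348599e-04] 0.0187
```

View pics/top0.png

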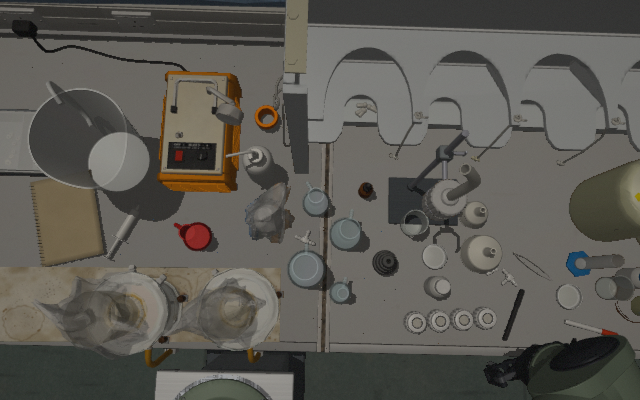

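View pics/side0.png

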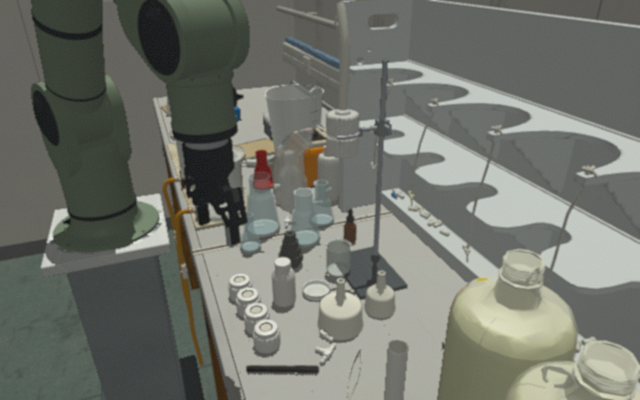

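Top: four flasks near (316,200), (345,232), (307,268), (340,291); stack at (385,262), dropper (366,190), sample bottle (437,287). Side: the stack is at (291,247), flasks around (250-325,190-245). I'll zoom in.

```bash
python3 - <<'E'
import cv2,pickle
d=pickle.load(open("f0.pkl","rb"))
cv2.imwrite("pics/topz.png",cv2.resize(d["top"]["image"][170:310,270:460],None,fx=4.2,fy=4.2,interpolation=cv2.INTER_CUBIC))
cv2.imwrite("pics/sidez.png",cv2.resize(d["side"]["image"][170:310,220:380],None,fx=4.2,fy=4.2,interpolation=cv2.INTER_CUBIC))
E
```

```text
(no output)
```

View pics/topz.png

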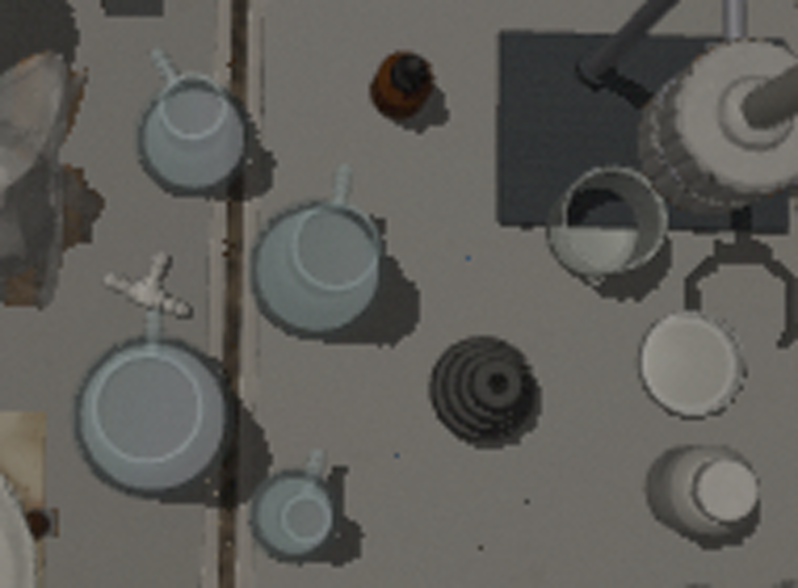

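View pics/sidez.png

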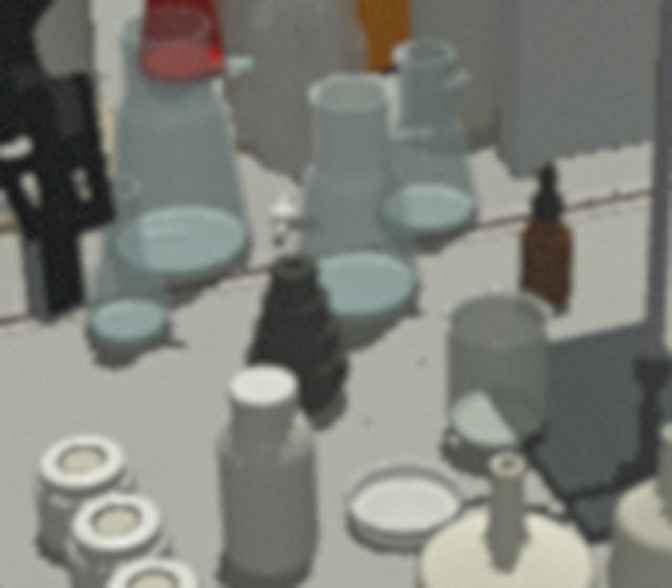

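Zooms: top rims (zoom px): d (148,408), c (337,248), b (194,110), a (305,518); stack top (498,384). Side rims: c (350,93), b (425,52), a (124,187); stack top (294,266).

```bash
cat > geo.py <<'E'
import numpy as np
def ray(f,u,v):
    fl=200/np.tan(np.radians(f["fovy"])/2); R=np.array(f["R"]);t=np.array(f["t"])
    p=np.array([(u-f["cx"])/fl,(v-f["cy"])/fl])
    if f.get("fish"):
        r=np.hypot(*p); d=np.r_[p/r*np.sin(r),np.cos(r)] if r>1e-9 else np.array([0,0,1.])
    else: d=np.r_[p,1.]
    d=R.T@d; return -R.T@t,d/np.linalg.norm(d)
def plane(f,u,v,z):
    c,d=ray(f,u,v); return c+d*(z-c[2])/d[2]
def proj(f,X):
    fl=200/np.tan(np.radians(f["fovy"])/2); c=np.array(f["R"])@X+np.array(f["t"])
    if f.get("fish"):
        r=np.hypot(c[0],c[1]);k=np.arctan2(r,c[2])/r
    else: k=1/c[2]
    return np.array([f["cx"],f["cy"]])+fl*k*c[:2]
def tri(fa,pa,fb,pb):
    a,d=ray(fa,*pa);b,e=ray(fb,*pb)
    s=np.linalg.lstsq(np.c_[d,-e],b-a,rcond=None)[0]
    P,Q=a+s[0]*d,b+s[1]*e; return (P+Q)/2,np.linalg.norm(P-Q)
E
python3 - <<'E'
import pickle,numpy as np;from geo import *
np.set_printoptions(precision=4,suppress=True)
d=pickle.load(open("f0.pkl","rb"));T,S=d["top"],d["side"]
zt=lambda x,y:(270+x/4.2,170+y/4.2); zs=lambda x,y:(220+x/4.2,170+y/4.2)
top=dict(d=(148,408,.156),c=(337,248,.138),b=(194,110,.118),a=(305,518,.098),stack=(498,384,.087))
side=dict(c=(350,93),b=(425,52),a=(124,187),stack=(294,264))
bot=dict(d=(151,417),c=(316,268),b=(193,138),a=(293,513))
for k,(x,y,z) in top.items():
    P=plane(T,*zt(x,y),z);print(k,P,np.hypot(*P[:2]),proj(S,P), end=" ")
    if k in side: print("tri",*tri(T,zt(x,y),S,zs(*side[k])),end=" ")
    if k in bot: print("base",plane(T,*zt(*bot[k]),0.003)[:2],end="")
    print()
for n,x,y,z in(("dropper",410,72,.094),("bottle",728,488,.098),("shelfedge",None,0,0)):
    if x: print(n,plane(T,*zt(x,y),z))
print("partition",plane(T,300,175,.25),plane(T,300,175,0),plane(T,325,145,.25))
E
```

```text
d [ 0.3914 -0.1799  0.156 ] 0.4307710759343673 [258.037  175.4482] base [ 0.3911 -0.1799]
c [ 0.4766 -0.2752  0.138 ] 0.550306075694051 [302.1212 191.4605] tri [ 0.4781 -0.2757  0.1359] 0.0026505066140865637 base [ 0.479 -0.273]
b [ 0.5504 -0.1993  0.118 ] 0.5853811704935035 [319.4404 182.061 ] tri [ 0.5528 -0.1999  0.1165] 0.004385831426769275 base [ 0.5532 -0.1997]
a [ 0.338  -0.2634  0.098 ] 0.4285112412808736 [246.7819 213.8288] tri [ 0.3411 -0.2642  0.0955] 0.0063954302757503355 base [ 0.3391 -0.2622]
stack [ 0.411  -0.3665  0.087 ] 0.5506966633643741 [288.6488 232.2618] tri [ 0.4125 -0.3671  0.0852] 0.0028758791686475495 
dropper [ 0.5788 -0.3169  0.094 ]
bottle [ 0.359  -0.4869  0.098 ]
partition [ 0.57   -0.1653  0.25  ] [ 0.6226 -0.1583  0.    ] [ 0.6331 -0.2136  0.25  ]
```

Points agree with the stated heights (rim z errors ≤2.5 mm, base vs rim ≤3 mm). Next I move above the stack and refine with the wrist camera.

```bash
python3 - <<'E'
from plant import ctrl,sensors,grab_frame
from geo import *
import cv2,pickle
p=np.radians(20)/2;q=[np.cos(p),np.sin(p),0,0]
ctrl.movep([.412,-.3665,.24],q)
f=grab_frame("wrist");f["fish"]=1;pickle.dump(f,open("w1.pkl","wb"))
print(sensors.observe()["t"],f["fovy"],-np.array(f["R"]).T@f["t"])
im=f["image"].copy()
for X in([.412,-.3668,.087],[.3927,-.18,.156],[.4775,-.2752,.138],[.552,-.1995,.118],[.3395,-.2635,.098]):
    uv=proj(f,np.array(X));print(uv);cv2.circle(im,tuple(int(round(a)) for a in uv),1,(0,0,255),-1)
cv2.imwrite("pics/w1.png",cv2.resize(im,(800,500),interpolation=cv2.INTER_CUBIC))
E
```

```text
1.25 65.70646984690485 [ 0.48934124 -0.33978394  0.38368377]
[319.79954317 183.2626954 ]
[111.94256034 157.32442119]
[239.15922234  88.75052527]
[196.80800813  -7.67499967]
[203.20328603 217.49237086]
```

View pics/w1.png

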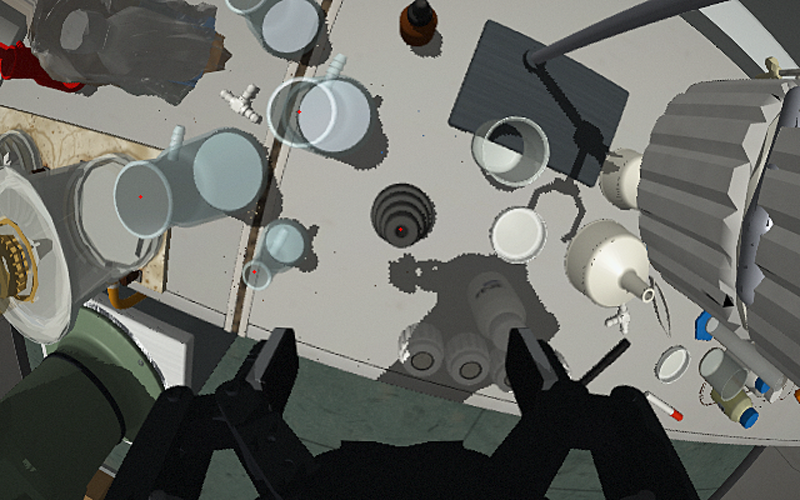

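The wrist view confirms all points: the rims at d (142,199), c (303,112), a (257,274) and stack top (402,229) lie within about 3 px of the projected dots. I'll average both views.

```bash
cat > act.py <<'E'
from plant import ctrl,sensors,grab_frame
from geo import *
import cv2
def Q(deg=20):
    p=np.radians(deg)/2; return [np.cos(p),np.sin(p),0,0]
RET=dict(a=.0003,b=.0012,c=.0026,d=.0046); COL=dict(a=.028,b=.038,c=.048,d=.058)
UND=dict(a=.069,b=.051,c=.033,d=.015); RIM=dict(a=.098,b=.118,c=.138,d=.156)
def st(m):
    s=sensors.observe();print(m,"t%.1f"%s["t"],"tcp",np.round(s["tcp_pos"],4),"w%.4f"%s["gripper_width"],"F",np.round(s["wrist_force"],1),"ff",np.round(s["finger_force"],1))
def pick(k,xy,up=.22):
    z=UND[k]+.002-RET[k]
    ctrl.grip(COL[k]+.018)
    ctrl.movep([*xy,max(z+.04,.1)],Q()); h=ctrl.movel([*xy,z],feed=.1,max_force=8); st(f"down {h}")
    ctrl.grip(COL[k]-.006,25); st("grip")
    ctrl.movel([*xy,z+.025],feed=.06); ctrl.movel([*xy,up],feed=.25); st("up")
def grip_shift(f=None): pass
def place(k,xy,up):
    z=RIM[k]+.002-RET[k]
    ctrl.movep([*xy,up],Q()); ctrl.movel([*xy,z+.022],feed=.2)
    h=ctrl.movel([*xy,z-.001],feed=.04,max_force=4); st(f"seat {h} target {z:.4f}"); return h
E
python3 - <<'E'
import pickle;from geo import *;from act import *
f=pickle.load(open("w1.pkl","rb"))
for k,x,y,z in(("d",142,199,.156),("c",303,112,.138),("a",257,274,.098),("s",402,229,.087)):print(k,np.round(plane(f,x/1.25,y/1.25,z),4))
pick("a",(.412,-.3667),.22)
for n in("wrist","top"):
    g=grab_frame(n);pickle.dump(g,open(n+"2.pkl","wb"));cv2.imwrite(f"pics/{n}2.png",g["image"])
E
```

```text
d [ 0.3916 -0.1822  0.156 ]
c [ 0.4776 -0.278   0.138 ]
a [ 0.3386 -0.2665  0.098 ]
s [ 0.4127 -0.3685  0.087 ]
down False t2.9 tcp [ 0.4124 -0.367   0.0715] w0.0458 F [-0.1 -0.5  0.6] ff 0.0
grip t3.1 tcp [ 0.4125 -0.3671  0.0716] w0.0268 F [0.6 0.8 6.5] ff 24.2
up t4.4 tcp [ 0.4118 -0.3665  0.2198] w0.0268 F [-0.5 -0.3 -1.1] ff 24.6
```

View pics/wrist2.png

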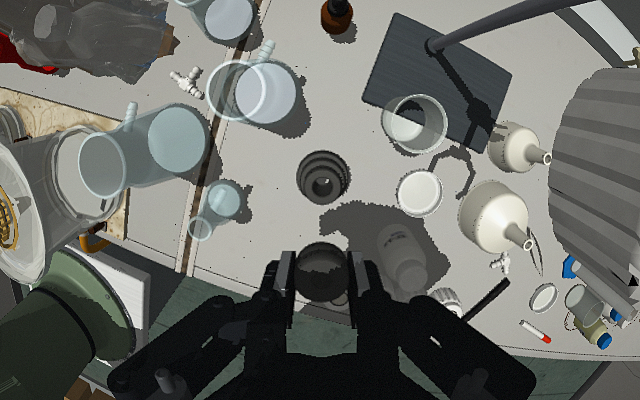

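The wrist view shows adapter_a held upright between the pads at about (324,270); three adapters remain, top bore at (323,186). I'll use the held part to check the wrist camera's bias.

```bash
python3 - <<'E'
import pickle;from geo import *;from act import *
f=pickle.load(open("wrist2.pkl","rb"));f["fish"]=1
s=sensors.observe();c=np.array(s["tcp_pos"])
print("held top centre",proj(f,c+[0,0,.0163]),"underside",proj(f,c+[0,0,-.0017]))
print("d,c,a,stack",[np.round(plane(f,*p),4)[:2] for p in((104,164,.156),(237,90,.138),(200.5,229,.098),(323,186,.069))])
im=f["image"]
cv2.imwrite("pics/w2z.png",np.vstack([cv2.resize(im[235:305,250:400],(750,350),interpolation=cv2.INTER_CUBIC),cv2.resize(im[165:245,180:360],(562,250),interpolation=cv2.INTER_CUBIC)[:, :562] if 0 else np.pad(cv2.resize(im[165:245,180:360],(562,250),interpolation=cv2.INTER_CUBIC),((0,0),(0,188),(0,0)))]))
E
```

```text
held top centre [319.38485685 277.91568884] underside [319.53249578 259.90055736]
d,c,a,stack [array([ 0.3935, -0.1852]), array([ 0.4776, -0.2779]), array([ 0.3373, -0.2674]), array([ 0.4116, -0.3692])]
```

View pics/w2z.png

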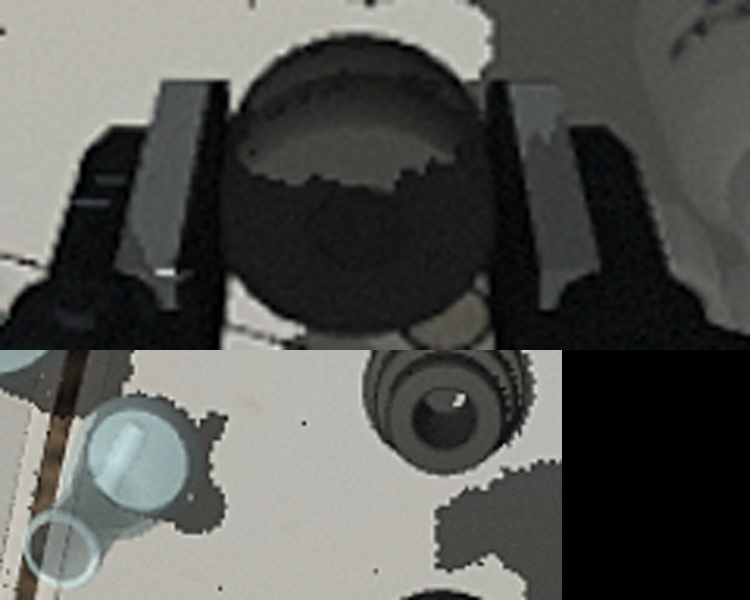

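Wrist bias is about +1.2–2 mm in −y, so the top-camera values stand. I place adapter_a now.

```bash
python3 - <<'E'
from act import *
place("a",(.3388,-.2645),.22)
f=grab_frame("wrist");cv2.imwrite("pics/w3.png",f["image"][130:330,170:470].repeat(2,0).repeat(2,1))
E
```

```text
seat True target 0.0997 t6.2 tcp [ 0.3386 -0.2644  0.1003] w0.0268 F [-0.3  0.2  0.9] ff 25.4
```

View pics/w3.png

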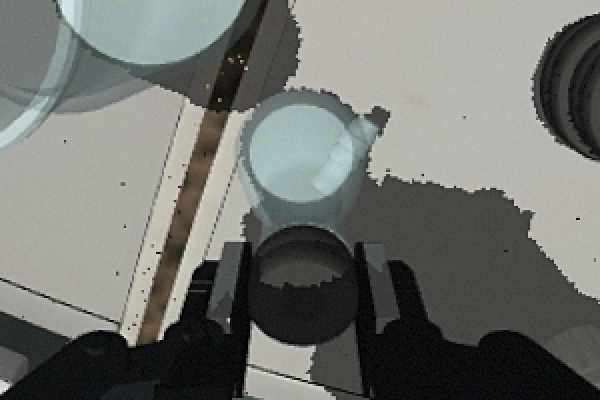

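The collar of a (seen at about (303,285) in the crop) stopped 0.6 mm above the target height, i.e. on the rim. Release and take b.

```bash
cat >> act.py <<'E'
def release(k,xy,up=.22):
    ctrl.grip(COL[k]+.016); ctrl.wait(.1); ctrl.movel([*xy,RIM[k]+.05],feed=.15); ctrl.movel([*xy,up],feed=.3)
E
python3 - <<'E'
import pickle;from act import *
release("a",(.3388,-.2645))
pick("b",(.412,-.3672),.21)
g=grab_frame("top");pickle.dump(g,open("top4.pkl","wb"))
ctrl.movep([.552,-.1995,.2],Q());st("hover")
f=grab_frame("wrist");pickle.dump(f,open("w4.pkl","wb"))
cv2.imwrite("pics/w4.png",np.vstack([f["image"][130:330,170:470].repeat(2,0).repeat(2,1),cv2.resize(g["image"][250:310,300:420],(600,300)) [:200]]))
E
```

```text
down False t9.2 tcp [ 0.4122 -0.3673  0.0524] w0.0559 F [ 0.6 -0.5  0.5] ff 0.0
grip t9.5 tcp [ 0.4124 -0.3675  0.0527] w0.0374 F [-1.1  1.4  7.7] ff 24.2
up t10.7 tcp [ 0.4118 -0.367   0.2097] w0.0378 F [ 0.3  1.  -1. ] ff 25.1
hover t11.6 tcp [ 0.5515 -0.1999  0.1993] w0.0375 F [ 0.  -0.9 -0.4] ff 25.1
```

View pics/w4.png

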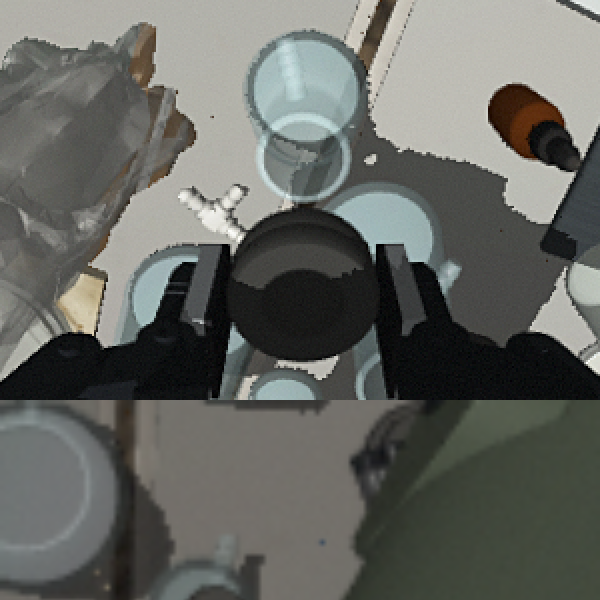

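Held b is centred at x≈304 (crop) directly in line with flask b's rim centre (303,157). Lowering.

```bash
python3 - <<'E'
import pickle;from act import *
f=pickle.load(open("w4.pkl","rb"));f["fish"]=1;print(plane(f,321.5,208.5,.118))
if place("b",(.552,-.1995),.2) in(True,False):
    f=grab_frame("wrist");pickle.dump(f,open("w5.pkl","wb"));cv2.imwrite("pics/w5.png",f["image"][130:330,170:470].repeat(2,0).repeat(2,1))
E
```

```text
[ 0.55234373 -0.20047699  0.118     ]
seat True target 0.1188 t12.9 tcp [ 0.5519 -0.1994  0.1196] w0.0372 F [-1.5 -0.8  2.4] ff 24.8
```

```bash
python3 - <<'E'
import pickle;from act import *
release("b",(.552,-.1995),.21)
pick("c",(.412,-.3672),.23)
ctrl.movep([.4775,-.2757,.22],Q());st("hover")
f=grab_frame("wrist");pickle.dump(f,open("w6.pkl","wb"))
cv2.imwrite("pics/w6.png",f["image"][100:350,150:490].repeat(2,0).repeat(2,1))
E
```

```text
down False t16.2 tcp [ 0.4123 -0.3673  0.0328] w0.0660 F [ 0.2 -0.9  0.9] ff 0.0
grip t16.5 tcp [ 0.4124 -0.3675  0.0333] w0.0487 F [-1.4  1.6  8. ] ff 24.5
up t17.9 tcp [ 0.4115 -0.3668  0.2287] w0.0487 F [ 0.5  0.2 -0.8] ff 25.9
hover t18.4 tcp [ 0.4774 -0.2747  0.2185] w0.0491 F [ 0.1 -0.5 -0.8] ff 25.9
```

View pics/w6.png

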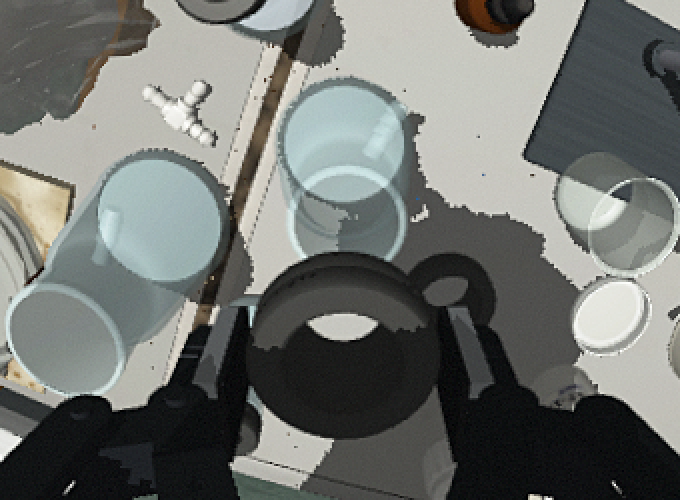

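Held c centred at x≈345 in line with flask c's rim (347,~222); d is left alone standing at about (455,295).

```bash
python3 - <<'E'
import pickle;from act import *
place("c",(.4777,-.2757),.22)
f=grab_frame("wrist");pickle.dump(f,open("w7.pkl","wb"))
E
```

```text
seat True target 0.1374 t19.7 tcp [ 0.4778 -0.2757  0.1383] w0.0489 F [ 0.7 -0.7  3.5] ff 26.4
```

```bash
python3 - <<'E'
import pickle;from act import *
release("c",(.4777,-.2757),.23)
pick("d",(.412,-.3672),.25)
ctrl.movep([.3925,-.1805,.24],Q());st("hover")
f=grab_frame("wrist");pickle.dump(f,open("w8.pkl","wb"))
cv2.imwrite("pics/w8.png",f["image"][100:350,150:490].repeat(2,0).repeat(2,1))
E
```

```text
down False t22.9 tcp [ 0.4123 -0.3674  0.0129] w0.0760 F [-0.  -0.5  0.4] ff 0.0
grip t23.2 tcp [ 0.4123 -0.3675  0.0133] w0.0589 F [-0.8  1.4 10.2] ff 24.7
up t24.8 tcp [ 0.4115 -0.3668  0.2487] w0.0585 F [ 0.2  0.1 -0.7] ff 27.0
hover t25.6 tcp [ 0.3925 -0.1806  0.2396] w0.0590 F [ 0.5 -0.1  0.1] ff 27.0
```

View pics/w8.png

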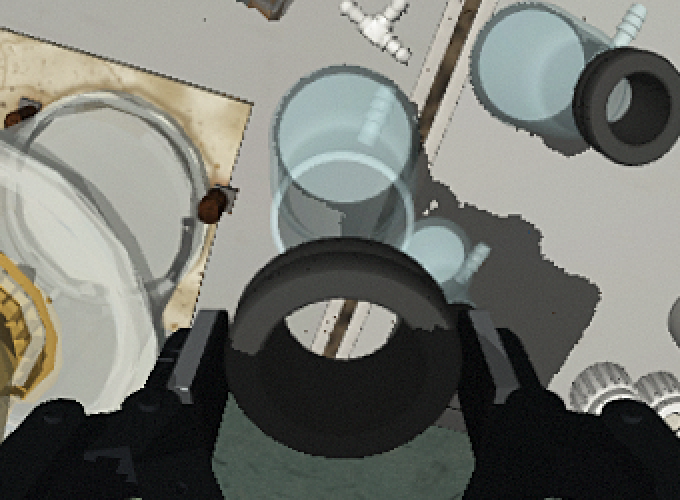

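Held d (x≈343) lines up with flask d's rim (343,~215). On the left a funnel edge (~(158,370)) looks close, so I check its distance before descending.

```bash
python3 - <<'E'
import pickle;from act import *
f=pickle.load(open("w8.pkl","rb"));f["fish"]=1;T=pickle.load(open("f0.pkl","rb"))["top"]
for tp in((278,300),(279,308),(276,322)):
  for wp in((229,280),(230,300),(222,310)):print(tp,wp,*tri(T,tp,f,wp))
cv2.imwrite("pics/z8.png",np.hstack([cv2.resize(T["image"][240:360,170:330],(640,480),interpolation=2)]))
s=sensors.observe();print(s["joint_positions"]);
for y in(110,-70):print(ctrl.inverse_kinematics([.3925,-.1805,.156],Q(y)))
E
```

```text
(278, 300) (229, 280) [ 0.3228619  -0.12872382  0.18701775] 0.003353050548928894
(278, 300) (230, 300) [ 0.32358482 -0.13287999  0.21064229] 0.008726455464679558
(278, 300) (222, 310) [ 0.32399141 -0.13208182  0.22401461] 0.005484510205450921
(279, 308) (229, 280) [ 0.30615154 -0.1281377   0.1648843 ] 0.00045913414253450626
(279, 308) (230, 300) [ 0.30726336 -0.13274567  0.19140169] 0.005597765508876715
(279, 308) (222, 310) [ 0.3080009  -0.13187296  0.20662879] 0.0020478001239148053
(276, 322) (229, 280) [ 0.27476075 -0.12190093  0.12312362] 0.0025858075553231736
(276, 322) (230, 300) [ 0.27707861 -0.12756262  0.15599923] 0.009679285123344943
(276, 322) (222, 310) [ 0.2783969  -0.12660693  0.17446237] 0.005413874057417875
[ 0.45777535  0.20897562 -0.18877042  2.06140021  0.0507388   0.87595947
 -0.9817466 ]
[ 0.64554447  0.36060894 -0.43058275  2.14300268  0.23578223  0.682143
  0.40432435]
[ 0.23630435  0.33819075  0.07035235  2.16286408 -0.03897525  0.64167651
 -2.45861459]
```

View pics/z8.png

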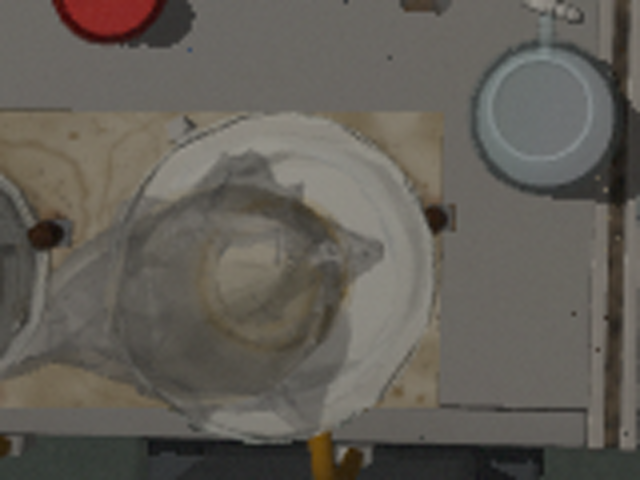

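The funnel edge is about 84 mm from flask d's axis, more than the gripper's ~57 mm reach. Go.

```bash
python3 - <<'E'
from act import *
place("d",(.3922,-.1805),.24)
E
```

```text
seat True target 0.1534 t26.9 tcp [ 0.3922 -0.1804  0.1541] w0.0587 F [-0.4  0.3 -0.1] ff 26.8
```

```bash
python3 - <<'E'
from act import *
import pickle
release("d",(.3922,-.1805),.25)
ctrl.movep([.412,-.40,.27],Q())
f=grab_frame("wrist")
ctrl.movep([.25,-.56,.25],Q());st("away")
g=grab_frame("top");h=grab_frame("side")
d=dict(top=g,side=h);pickle.dump(d,open("fe.pkl","wb"))
c=[cv2.resize(g["image"][180:310,280:400],(400,433),interpolation=2),cv2.resize(h["image"][160:290,230:350],(400,433),interpolation=2)]
cv2.imwrite("pics/end.png",np.hstack(c));cv2.imwrite("pics/endw.png",f["image"])
E
```

```text
away t29.9 tcp [ 0.2512 -0.5593  0.2501] w0.0743 F [ 1.1 -0.5 -0.7] ff 0.0
```

View pics/end.png

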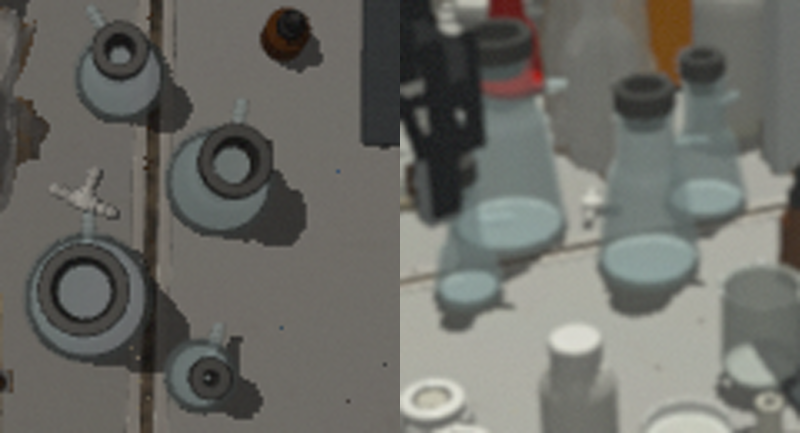

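View pics/endw.png

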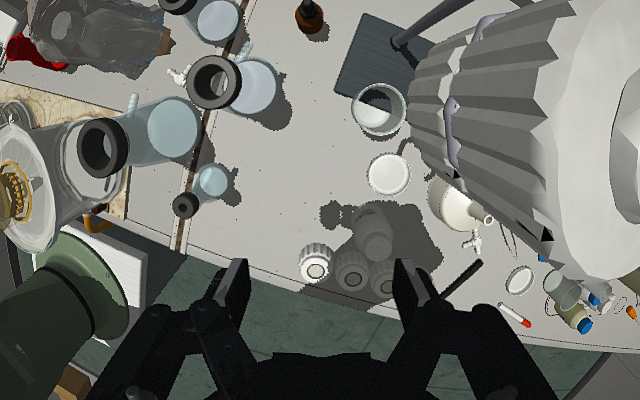

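All four adapters sit level on their flasks in both views (top crop: b (120,48), c (235,160), d (82,290), a (211,377)). The flasks haven't moved noticeably, and the dropper and bottle are still upright. I'm handing the job in.

```bash
python3 -c "
from plant import ctrl
ctrl.wait(.3);print(ctrl.finish_job())"
```

```text
the job is handed in; nothing more can be done
None
```

All four adapters are seated in their matching flasks and released. The job was handed in at about 30 s; the hand-in returned no verdict, but the final pictures show every collar level on its rim and nothing else disturbed.

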